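Gauge an inlaid plaque and lock the reading

ROBOT

A 7-joint arm with a two-finger parallel gripper is mounted at the origin on the work surface. World frame = base frame: x ahead of the robot, y to its left, z up, the work surface at z = 0. Lengths are in m, angles in degrees, forces in N, time in s.
With the tool pointing down it reaches from about 0.425 to 0.925 m from the base axis. Payload 6.8 kg.
Tool frame: the origin (TCP) lies at the very end of the fingers, on their centre line; the grasp point (between the pads) lies 19 mm behind it; z points along the fingers, y is the line along which they close (so a half turn about z gives the same grasp; the last joint's range is limited). The gripper opens to 85 mm and grips with 20 to 120 N. Pads are 22 mm wide; open, the fingers measure 114 mm over their backs; the gripper's body (76 mm by 85 mm) begins 54 mm behind the grasp point. The pads swing forward as they close: fully open they stand 13 mm farther back than shut.
Start: joints at [60.384, 27.33, 1.283, 89.118, -0.659, 63.558, -4.761], TCP at [0.268, -0.619, 0.231] pointing down, gripper open.
Joint ranges: [-169.35, 169.35], [-19.33, 120.38], [-80.79, 83.38], [13.8, 139.57], [-78.32, 258.32], [9.67, 109.79], [-169.56, 169.56]. Speed limits (degrees/s): [136.94, 136.94, 180, 180, 180, 180, 180].

INTERFACE

Orientations are given as a 3x3 rotation matrix whose columns are the frame's x, y, z axes.
In Python, from rig import manip gives the robot as it stands.
- The arm moves only by the tool send_rows, never from a script. Its argument "deltas" is a list of rows, each a list of 2 entries, a list of its own where there are three numbers: the shift along the tool's x, y, z in m, then the turn, a rotation vector about the tool's x, y, z in rad. A call has 1 to 20 rows; each row is the pose to reach, as a shift and turn from the pose commanded when the call began, along the tool's axes at that moment; what a row does not reach only later rows make up. A row lasts 1/10 s, in which the tool goes at most 50 mm and 8.59 degrees, less where a joint would pass 70% of its speed; a pose out of reach is approached as far as the arm can. A call with a gripper value outside its range is refused whole. "gripper" is the opening, from 0 (shut) to 1 (fully open), set as the call begins (left out, the last holds). The fingers move at their own pace and stop on an object; "newtons" is the grip in N (left out, the last holds). Time passes only in rows, so rows that repeat a pose let the fingers close. It gives the time, the measured TCP pose, the force, the opening and the grip force at its end, in the units of the state.
- manip.sense(): the state, without advancing time (a new reading comes with each control period).
- manip.snapshot(name): name is "scene" or "top" or "wrist"; returns the picture (400x640x3 uint8, red, green, blue); there is no depth.
- manip.camera_params(name): a dict with "fx", "fy", "cx", "cy" (pixels), "R" (3x3) and "t" (3): a world point X has camera coordinates R X + t; the wrist camera has in their place "tool_from_camera" (4x4, takes a point from camera to tool coordinates, whose origin is the TCP and whose axes are the flange's). Camera axes: x right, y down, z forward; pixel columns grow to the right and rows downward; lengths in m; the calibration is good to about 2 mm. The wrist camera is an equidistant fisheye: a pixel r from the principal point sees the ray r / f radians off the axis. A picture is of the moment at which its call begins: read the wrist's pose just before it. camera_params takes no time and is no camera call.
- manip.sign_off(): hands the job in; it is judged then, once.
The state is a dict: "time": time; "joint_positions": joint angles; "joint_velocities": joint speeds; "effort": joint torques, N m; "eef_pos": TCP position; "tool_rot": TCP orientation; "wrist_force": force on the tool from outside, world axes, zero at the start; "moment": the same for the moment, N m; "opening": opening from 0.0 (shut) to 1.0 (fully open); "grasp_force": force on a finger pad.
Only numpy, scipy, OpenCV 4.12 (cv2) and the standard library are available. Lean on these libraries where they do the work, as an engineer would, in place of code of your own. Each camera call takes 0.05 s, during which the arm holds its last target. There are 200 camera calls.

TASK

Take the thickness of the dark inlaid plaque that lies in the gauge's channel: slide it along the channel until it is fully home against the fence, then press the gauge's rod down by its cap until the sprung foot rests on the plaque and is pushed about half-way (4 mm) into its sleeve, never all the way in. Then turn the lock collar by its lever to the locked mark, so that the lever stands midway between the two ribs, and let go, leaving the plaque, the foot and the other things on the bench as they are.

Things in the scene. Friction and masses are not known exactly. Their poses are not given: they have to be found in the camera images.
- gauge: Thickness gauge, fixed to the bench: grey base plate 265 x 100 x 12 mm, steel pillar 28 mm across at x = +72 mm and, on it, a round grey head 88 mm across, 115 to 145 mm above the bench, overhanging the channel. Origin on the bench below the vertical axis shared by head, rod and collar. x runs along the channel from its open end (robot's side) to the fence; z up.
- channel (a point): Centre of the channel floor at its open end, x = -120 mm in the gauge's frame, 12 mm above the bench. The channel lies between two steel rails, 54 mm apart inside and 10 mm high, that run from here to the fence; the base plate goes on to x = -165 mm.
- fence (a point): Middle of the fence's stop face, which closes the channel's far end, square to it: a steel bar 70 mm wide, 20 mm high above the channel floor; face at x = +30 mm in the gauge's frame.
- plaque: The workpiece: dark wooden block with three white lozenges inlaid on top, 145 (its x, along the channel) x 50 x 30 mm, 0.1 to 0.2 kg. Origin at the centre of its underside. It lies loose on the channel floor, 20 to 40 mm short of the fence. Home: origin at x = -42.5 mm in the gauge's frame, near end at -115 mm, top 42 mm above the bench. Push it by its near end.
- rod (a joint): Height of the gauge's upright rod (m): 0 = fully raised, grows as it goes down, end of travel 0.043. The rod stays at any height by its own drag, about 5 N. With the plaque home the foot first touches it at 0.030; the wanted place is about 0.034.
- rod_cap (a point): Centre of the top face of the rod's thumb cap, a dark steel disc 24 mm across and 14 mm thick, on the gauge's axis above the collar. It is 225 mm above the bench with the rod fully raised, and so about 191 mm when the rod is where it is wanted.
- tip (a joint): How far the sprung foot is pushed up into the sleeve at the rod's lower end (m): 0 = fully out, 0.008 = all the way in; wanted about 0.004. Light spring, 0.6 N at first and 2.2 N all the way in.
- tip_foot (a point): Centre of the underside of the sprung foot: a steel disc 20 mm across and 6 mm thick, on the gauge's axis under the head. A bare neck 10 mm across shows between the disc and the dark sleeve (18 mm across) above it: 12 mm of it when fully out, 8 mm when half-way in.
- collar (a joint): Angle of the lock collar, a knurled steel ring 52 mm across on top of the head (rad), counter-clockwise seen from above: 0 = fully loose, 1.22 = locked mark, 1.7 = end stop beyond it. It stays where it is left; turning takes about 2 N at the knob. Lever direction in the gauge's frame = angle - 2.269 rad, from x towards y.
- lock_mark (a point): The locked mark: middle of a pair of short dark radial ribs, 18 mm apart, on the rim of the head's top face, 36 mm from the gauge's axis, 146 mm above the bench. The locked lever stands over this point, midway between the ribs.
- collar_knob (a point): The upright round knob, black, 14 mm across, 159 to 195 mm above the bench, at the end of the collar's lever, 65 mm from the gauge's axis. This point is on the knob's axis, 180 mm above the bench. The lever is a steel bar 10 mm wide whose top is 160 mm above the bench.
- offcut: Bystander: shorter, thinner dark inlaid block, 90 x 60 x 18 mm, lying on the bench; origin under its centre. Not the workpiece.
- roundel: Bystander: white-painted wooden disc 64 mm across, 14 mm thick, beside the gauge; origin under its centre.
- strip: Bystander: wooden strip 110 x 24 x 12 mm lying beside the gauge on the lever's side; origin under its centre.
- glue: Bystander: glue jar 120 mm high, 60 mm across; origin under its centre.
- brush: Bystander: flat brush 170 mm long lying on the bench; origin under its centre.
- hammer: Bystander: hammer 260 mm long lying on the thick wooden slab to the robot's left; origin under its centre.
Not all that is in view belongs to the job. Leave any pink look-alike of the plaque alone.

How it is judged:
By the outcome, as a careful person would: the job done as asked, in the order asked, and still so for the second after the job is handed in, with the robot touching nothing.
It also fails if it takes over 54 s, if anything falls off the work surface, if the arm or the gripper's body presses on something with over 40 N, if the wrist force passes 120 N, or if a joint passes its speed limit or range.

## Working session

There is one attempt and no reset: what is moved stays moved. The work goes in short steps, Python scripts to look and compute and a tool call to move; the robot and the scene stay as the last step left them, time stands still between calls to the robot, and variables do not carry over. Pictures are saved under pics/ and viewed, at most 14 in all, crops included, and the job is handed in when it is done.

Besides the shell and the picture viewer there is one more tool, called by a JSON object that holds its "method" and its "body", one argument or row to a line. send_rows: Moves the arm, as the interface text tells. Its arguments: {"type":"object","properties":{"deltas":{"type":"array"},"gripper":{"type":"number"},"newtons":{"type":"number"}},"required":["deltas"]}

```bash
mkdir -p pics; cat > h.py <<'E'
from rig import manip
import numpy as np, cv2
def save(n,img): cv2.imwrite('pics/'+n+'.png',cv2.cvtColor(img,cv2.COLOR_RGB2BGR))
def ray(c,u,v):
    R=np.array(c['R']);t=np.array(c['t']);d=R.T@np.array([(u-c['cx'])/c['fx'],(v-c['cy'])/c['fy'],1]);return -R.T@t,d
def onz(c,u,v,z):
    o,d=ray(c,u,v);return o+d*(z-o[2])/d[2]
def proj(c,X):
    p=np.array(c['R'])@np.array(X)+np.array(c['t']);return np.array([c['fx']*p[0]/p[2]+c['cx'],c['fy']*p[1]/p[2]+c['cy']])
E
python3 - <<'E'
from h import *
for n in('scene','top'):
    im=manip.snapshot(n);np.save(n+'.npy',im);save(n+'0',im);c=manip.camera_params(n);print(n,c['fx'],c['cx'],c['cy'],-np.array(c['R']).T@c['t'],np.round(c['R'],3))
s=manip.sense();print(s['time'],s['eef_pos'],np.round(s['tool_rot'],3),s['opening'])
E
```

```text
scene 402.1692039398494 325.44085128191506 200.94937177308356 [ 1.02062616 -0.45292946  1.05712814] [[ 0.687  0.726  0.018]
 [ 0.588 -0.542 -0.6  ]
 [-0.426  0.423 -0.8  ]]
top 361.17228618655804 314.96118767826533 202.1238787892346 [0.383059   0.01801755 1.45114155] [[ 0.024 -0.999  0.026]
 [-0.995 -0.026 -0.099]
 [ 0.099 -0.024 -0.995]]
0.1 [ 0.26807259 -0.61891654  0.23043771] [[ 0.918  0.398 -0.001]
 [ 0.398 -0.918  0.001]
 [-0.    -0.002 -1.   ]] 0.9985214607564088
```

View pics/scene0.png

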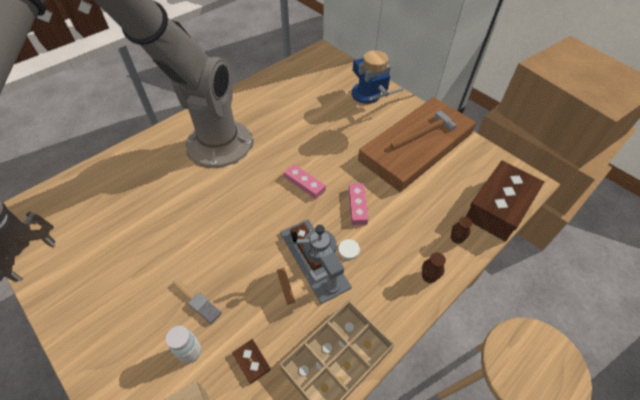

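View pics/top0.png

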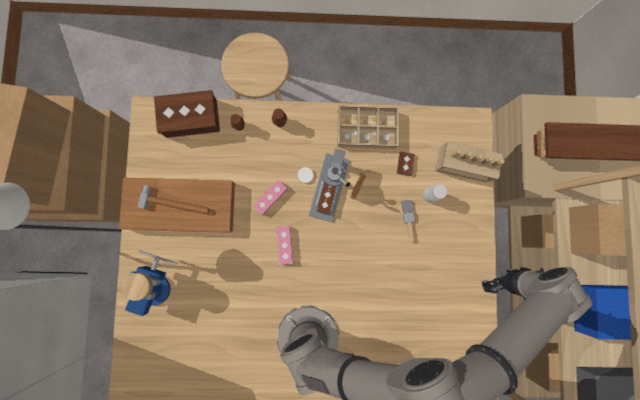

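The top view shows the gauge around (330,187), with the pillar end near (338,155) and the open end near (323,218). The dark plaque lies in its channel at about (328,198). The other candidates are the offcut (405,163), the two pink blocks (270,198) and (285,245), and the large dark box (187,113). The block in the channel is the plaque, so I'll confirm it in one enlarged crop.

```bash
python3 - <<'E'
from h import *
a=np.load('top.npy')[140:230,295:375];b=np.load('scene.npy')[212:307,275:365]
f=lambda x:cv2.resize(x,(400,450),interpolation=cv2.INTER_CUBIC)
save('crop1',np.hstack([f(a),f(b)]))
t=manip.camera_params('top')
for p in [(323,218),(338,155)]:print(onz(t,*p,0.012))
E
```

```text
[ 0.46364322 -0.04969533  0.012     ]
[ 0.72132852 -0.10523636  0.012     ]
```

View pics/crop1.png

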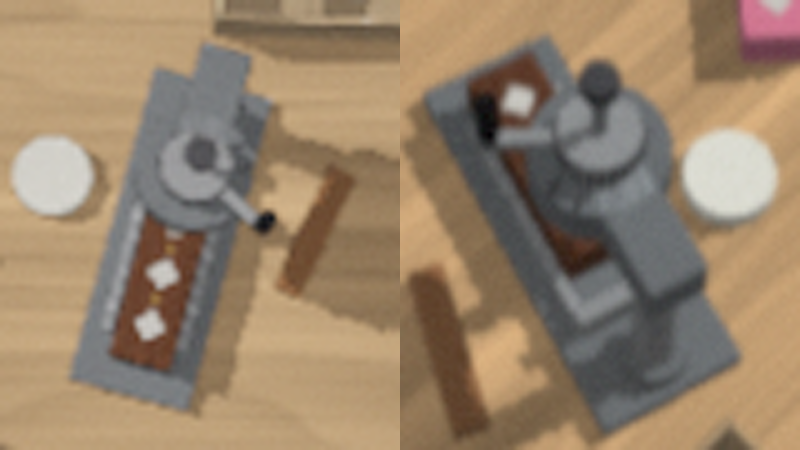

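The crop confirms it: the brown block with white lozenges sits between the rails, near end at crop (110..168, 355..372). The black knob is at crop (265,221) and the cap at (203,153). I'll compute the gauge pose from these.

```bash
python3 - <<'E'
from h import *
t=manip.camera_params('top');s=manip.camera_params('scene')
T=lambda x,y:(295+x/5-.4,140+y/5-.4)
S=lambda x,y:(275+(x-400)/4.444-.4,212+y/4.737-.4)
P=[onz(t,*T(*p),.012)[:2] for p in[(70,380),(190,412),(270,103),(158,70)]]
Q=[onz(s,*S(*p),.012)[:2] for p in[(424,103),(540,37),(740,357),(610,435)]] # nearright(open,-y), nearleft, farleft, farright
for N,A in(('top',[P[0],P[1],P[2],P[3]]),('scene',[Q[1],Q[0],Q[3],Q[2]])):
    A=np.array(A);m=A.mean(0);d=(A[2]+A[3]-A[0]-A[1]);L=np.linalg.norm(d)/2;ux=d/2/L
    w=(A[0]+A[3]-A[1]-A[2])/2
    print(N,'mid',m,'L',L,'W',np.linalg.norm(w),'yaw',np.degrees(np.arctan2(ux[1],ux[0])),'yaw w',np.degrees(np.arctan2(w[1],w[0]))-90, 'origin', m+ux*(.165-.1325))
print('cap top',onz(t,*T(203,153),.225),'scene',onz(s,*S(600,78),.225))
print('knob top',onz(t,*T(265,221),.19),'scene',onz(s,*S(485,100),.195))
print('plaque near',onz(t,*T(110,355),.042),onz(t,*T(168,372),.042))
o=[onz(t,*T(*p),.018) for p in[(30,0)]]
E
```

```text
top mid [ 0.58680609 -0.07155504] L 0.2608463740167513 W 0.09696082230601245 yaw -13.917995863192205 yaw w -14.251284865974498 origin [ 0.61835192 -0.07937236]
scene mid [ 0.59444257 -0.0712606 ] L 0.2607930331995996 W 0.09472104384246943 yaw -13.301699863102648 yaw w -11.04528716894994 origin [ 0.62607067 -0.07873815]
cap top [ 0.61762808 -0.07824431  0.225     ] scene [ 0.62826002 -0.08095888  0.225     ]
knob top [ 0.57682561 -0.12578148  0.19      ] scene [ 0.57995119 -0.12504148  0.195     ]
plaque near [ 0.49030551 -0.0226047   0.042     ] [ 0.4781287  -0.06830961  0.042     ]
```

```bash
python3 - <<'E'
from h import *
w=manip.camera_params('wrist');print({k:np.round(v,4) for k,v in w.items()})
s=manip.sense();R=np.array(s['tool_rot']);p=np.array(s['eef_pos'])
print(R.T@(np.array([.47,-.042,.33])-p))
E
```

```text
{'fx': np.float64(309.7069), 'fy': np.float64(309.7069), 'cx': np.float64(318.7035), 'cy': np.float64(202.9518), 'tool_from_camera': array([[ 1.200e-03, -9.639e-01, -2.661e-01,  6.710e-02],
       [ 1.000e+00,  1.000e-03,  8.000e-04,  7.000e-04],
       [-5.000e-04, -2.661e-01,  9.639e-01, -1.417e-01],
       [ 0.000e+00,  0.000e+00,  0.000e+00,  1.000e+00]])}
[ 0.4146007  -0.44927448 -0.09888743]
```

{"method": "send_rows", "body": {
  "deltas": [
    [[0.415,-0.449,-0.1],[0,0,-2.49]],
    [[0.415,-0.449,-0.1],[0,0,-2.49]],
    [[0.415,-0.449,-0.1],[0,0,-2.49]],
    [[0.415,-0.449,-0.1],[0,0,-2.49]],
    [[0.415,-0.449,-0.1],[0,0,-2.49]],
    [[0.415,-0.449,-0.1],[0,0,-2.49]],
    [[0.415,-0.449,-0.1],[0,0,-2.49]],
    [[0.415,-0.449,-0.1],[0,0,-2.49]],
    [[0.415,-0.449,-0.1],[0,0,-2.49]],
    [[0.415,-0.449,-0.1],[0,0,-2.49]],
    [[0.415,-0.449,-0.1],[0,0,-2.49]],
    [[0.415,-0.449,-0.1],[0,0,-2.49]],
    [[0.415,-0.449,-0.1],[0,0,-2.49]],
    [[0.415,-0.449,-0.1],[0,0,-2.49]],
    [[0.415,-0.449,-0.1],[0,0,-2.49]],
    [[0.415,-0.449,-0.1],[0,0,-2.49]],
    [[0.415,-0.449,-0.1],[0,0,-2.49]],
    [[0.415,-0.449,-0.1],[0,0,-2.49]],
    [[0.415,-0.449,-0.1],[0,0,-2.49]],
    [[0.415,-0.449,-0.1],[0,0,-2.49]]
  ],
  "gripper": 0
}}

```text
time: 2.1
eef_pos: [0.4706, -0.0425, 0.3312]
tool_rot: [[-0.97, 0.242, -0.0], [0.242, 0.97, -0.0], [0.0, -0.0, -1.0]]
wrist_force: [0.1, -0.3, 0.1]
opening: -0.001
grasp_force: 0.0
```

```bash
cat >> h.py <<'E'
def look(n):
    s=manip.sense();im=manip.snapshot('wrist');np.savez(n,im=im,R=s['tool_rot'],p=s['eef_pos']);return im
W=manip.camera_params('wrist')
def wray(n,u,v):
    z=np.load(n+'.npz');M=np.array(W['tool_from_camera']);d=np.array([u-W['cx'],v-W['cy']]);r=np.hypot(*d);a=r/W['fx']
    c=np.array([*(np.sin(a)*d/max(r,1e-9)),np.cos(a)]);return z['p']+z['R']@M[:3,3],z['R']@M[:3,:3]@c
def wz(n,u,v,h):
    o,d=wray(n,u,v);return o+d*(h-o[2])/d[2]
def wproj(n,X):
    z=np.load(n+'.npz');M=np.array(W['tool_from_camera']);q=z['R'].T@(np.array(X)-z['p']);q=M[:3,:3].T@(q-M[:3,3])
    a=np.arctan2(np.hypot(q[0],q[1]),q[2]);return np.array([W['cx'],W['cy']])+W['fx']*a*q[:2]/np.hypot(q[0],q[1])
E
python3 - <<'E'
from h import *
s=manip.sense();print(s['time'],s['eef_pos'],np.round(s['tool_rot'],3),s['wrist_force'],s['joint_positions'])
im=look('w1');save('w1',im)
E
```

```text
2.1 [ 0.4705621  -0.04245895  0.33119983] [[-0.97   0.242 -0.   ]
 [ 0.242  0.97  -0.   ]
 [ 0.    -0.    -1.   ]] [ 0.09060153 -0.31992608  0.1229316 ] [ 32.68551169   5.59801718 -37.1728994  106.16802202   3.61228784
  69.4149293   70.35201062]
```

View pics/w1.png

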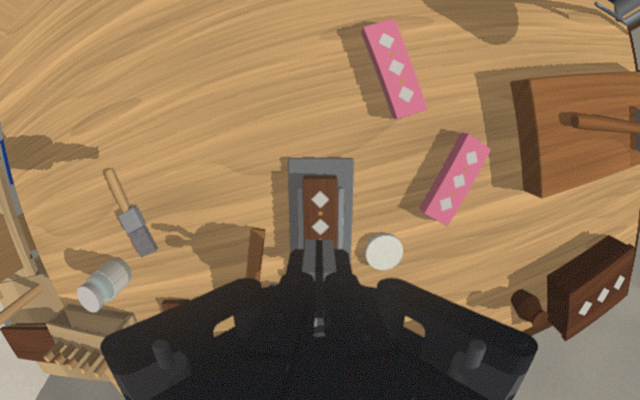

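The wrist view shows the plate's open end at (289,158)–(353,158) and the plaque's near end at (303,176)–(338,176). The fingers hide the head.

```bash
python3 - <<'E'
from h import *
z=np.load('w1.npz');im=z['im']
hsv=cv2.cvtColor(im,cv2.COLOR_RGB2HSV)
m=cv2.inRange(hsv,(0,0,50),(179,70,150));m[:130]=0;m[240:]=0;m[:,:270]=0;m[:,370:]=0
for r in(162,170,190,210,225,235):
    x=np.where(m[r])[0];print(r,x.min(),x.max())
for c in(295,315,325,345):
    y=np.where(m[:,c])[0];print('c',c,y.min())
b=cv2.inRange(hsv,(0,90,20),(18,255,130));b[:150]=0;b[238:]=0;b[:,:296]=0;b[:,346]=0
for r in(180,190,200,215,230):
    x=np.where(b[r,296:345])[0]+296;print('p',r,x.min(),x.max())
for c in(310,320,330):
    y=np.where(b[:,c])[0];print('pc',c,y.min())
A,B=wz('w1',289,158,.012),wz('w1',353,158,.012);C,D=wz('w1',303,176,.042),wz('w1',338,176,.042)
print(A,B,np.linalg.norm(A-B),C,D,np.linalg.norm(C-D))
m=(A+B)/2;d=(B-A)/np.linalg.norm(B-A);ux=np.array([d[1],-d[0],0]);print('yaw',np.degrees(np.arctan2(ux[1],ux[0])),'O',m+ux*.165,'plq near xg',((C+D)/2-m)@ux-.165)
E
```

```text
162 288 353
170 288 353
190 289 352
210 289 351
225 290 351
235 290 350
c 295 158
c 315 158
c 325 158
c 345 158
p 180 303 336
p 190 303 336
p 200 304 336
p 215 304 336
p 230 304 336
pc 310 157
pc 320 176
pc 330 157
[ 0.45003502 -0.08413455  0.012     ] [0.47310149 0.00903323 0.012     ] 0.09598071101480693 [ 0.47686855 -0.06777905  0.042     ] [ 0.48878176 -0.01972965  0.042     ] 0.04950423384415331
yaw -13.905664814808434 O [ 0.62173256 -0.07720412  0.012     ] plq near xg -0.14287518460958715
```

{"method": "send_rows", "body": {
  "deltas": [
    [[0.011,0.002,0.15],[0,0,0]],
    [[0.011,0.002,0.2],[0,0,0]],
    [[0.011,0.002,0.25],[0,0,0]],
    [[0.011,0.002,0.25],[0,0,0]],
    [[0.011,0.002,0.28],[0,0,0]],
    [[0.011,0.002,0.295],[0,0,0]],
    [[0.011,0.002,0.302],[0,0,0]],
    [[0.011,0.002,0.305],[0,0,0]],
    [[0.011,0.002,0.305],[0,0,0]],
    [[0.011,0.002,0.305],[0,0,0]]
  ]
}}

```text
time: 3.15
eef_pos: [0.4623, -0.038, 0.0284]
tool_rot: [[-0.971, 0.241, 0.004], [0.241, 0.971, -0.001], [-0.004, 0.0, -1.0]]
wrist_force: [-0.1, -0.2, -0.0]
opening: 0.003
grasp_force: 0.0
```

{"method": "send_rows", "body": {
  "deltas": [
    [[-0.004,0,0],[0,0,0]],
    [[-0.008,0,0],[0,0,0]],
    [[-0.012,0,0],[0,0,0]],
    [[-0.014,0,0],[0,0,0]],
    [[-0.016,0,0],[0,0,0]],
    [[-0.018,0,0],[0,0,0]],
    [[-0.02,0,0],[0,0,0]],
    [[-0.022,0,0],[0,0,0]],
    [[-0.024,0,0],[0,0,0]],
    [[-0.026,0,0],[0,0,0]],
    [[-0.028,0,0],[0,0,0]],
    [[-0.03,0,0],[0,0,0]],
    [[-0.032,0,0],[0,0,0]],
    [[-0.032,0,0],[0,0,0]]
  ]
}}

```text
time: 4.55
eef_pos: [0.492, -0.0456, 0.0264]
tool_rot: [[-0.971, 0.241, 0.001], [0.241, 0.971, 0.0], [-0.001, 0.0, -1.0]]
wrist_force: [0.3, 1.2, -0.8]
opening: 0.002
grasp_force: 0.0
```

{"method": "send_rows", "body": {
  "deltas": [
    [[-0.0015,0,0],[0,0,0]],
    [[-0.003,0,0],[0,0,0]],
    [[-0.004,0,0],[0,0,0]],
    [[-0.005,0,0],[0,0,0]],
    [[-0.005,0,0],[0,0,0]]
  ]
}}

```text
time: 5.05
eef_pos: [0.4966, -0.0468, 0.0263]
tool_rot: [[-0.971, 0.241, 0.0], [0.241, 0.971, 0.0], [-0.0, 0.0, -1.0]]
wrist_force: [-0.6, 0.1, 0.8]
opening: -0.0
grasp_force: 0.3
```

```bash
python3 - <<'E'
from h import *
s=manip.sense();print(s['wrist_force'],s['eef_pos']);im=look('w2');c=manip.snapshot('scene')
f=lambda x:cv2.resize(x,(400,450),interpolation=cv2.INTER_CUBIC)
save('w2',np.hstack([f(im[150:320,240:400]),f(c[212:307,275:365])]))
E
```

```text
[-0.56764627  0.08500702  0.84516016] [ 0.49661701 -0.04678758  0.0263225 ]
```

View pics/w2.png

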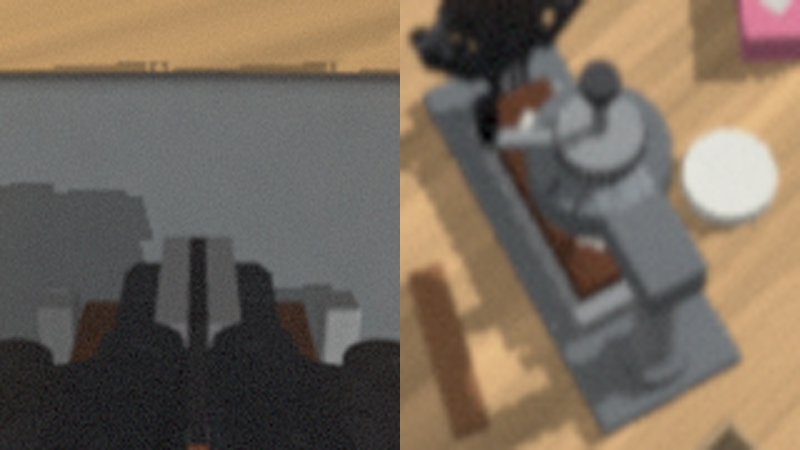

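In the left pane the fingers are against the plaque, whose near end (crop row ~302) is level with the rail ends. On the right its far end is close to the fence at (600,300). I'll keep pushing in small steps.

{"method": "send_rows", "body": {
  "deltas": [
    [[-0.001,0,0],[0,0,0]],
    [[-0.002,0,0],[0,0,0]],
    [[-0.003,0,0],[0,0,0]],
    [[-0.003,0,0],[0,0,0]]
  ]
}}

```text
time: 5.55
eef_pos: [0.4992, -0.0475, 0.0262]
tool_rot: [[-0.971, 0.241, -0.0], [0.241, 0.971, 0.0], [0.0, -0.0, -1.0]]
wrist_force: [-1.9, 1.2, 1.1]
opening: 0.002
grasp_force: 0.9
```

{"method": "send_rows", "body": {
  "deltas": [
    [[-0.001,0,0],[0,0,0]],
    [[-0.002,0,0],[0,0,0]],
    [[-0.002,0,0],[0,0,0]]
  ]
}}

```text
time: 5.85
eef_pos: [0.4992, -0.0475, 0.026]
tool_rot: [[-0.971, 0.24, -0.004], [0.24, 0.971, -0.0], [0.004, -0.001, -1.0]]
wrist_force: [-7.4, 3.0, 5.2]
opening: 0.002
grasp_force: 3.6
```

Force rose with no movement at x_g = -0.126, exactly the predicted home, so the plaque is against the fence. I'll back off and rise, and turn the tool so the camera sees the head.

{"method": "send_rows", "body": {
  "deltas": [
    [[-0.0005,0,0],[0,0,0]],
    [[-0.0005,0,0],[0,0,0]]
  ]
}}

```text
time: 6.05
eef_pos: [0.4992, -0.0475, 0.0259]
tool_rot: [[-0.971, 0.24, -0.005], [0.24, 0.971, -0.0], [0.004, -0.001, -1.0]]
wrist_force: [-8.0, 2.4, 6.6]
opening: 0.0
grasp_force: 4.3
```

{"method": "send_rows", "body": {
  "deltas": [
    [[0.01,0,0],[0,0,0]],
    [[0.02,0,0],[0,0,0]],
    [[0.03,0,0],[0,0,0]],
    [[0.03,0,-0.05],[0,0,0]],
    [[0.03,0,-0.1],[0,0,0]],
    [[0.03,0,-0.15],[0,0,0]],
    [[0.03,0,-0.2],[0,0,0]],
    [[0.03,0,-0.25],[0,0,0]],
    [[0.03,0,-0.28],[0,0,0.15]],
    [[0,0,-0.28],[0,0,0.3]],
    [[-0.02,0,-0.28],[0,0,0.45]],
    [[-0.04,0,-0.28],[0,0,0.6]],
    [[-0.05,0,-0.28],[0,0,0.75]],
    [[-0.05,0,-0.28],[0,0,0.9]],
    [[-0.05,0,-0.28],[0,0,1.05]],
    [[-0.05,0,-0.28],[0,0,1.2]],
    [[-0.05,0,-0.28],[0,0,1.3]],
    [[-0.05,0,-0.28],[0,0,1.3]],
    [[-0.05,0,-0.28],[0,0,1.3]]
  ]
}}

```text
time: 7.95
eef_pos: [0.5499, -0.06, 0.3062]
tool_rot: [[-0.031, 1.0, 0.0], [1.0, 0.031, -0.0], [-0.0, 0.0, -1.0]]
wrist_force: [-0.5, -0.1, 0.2]
opening: 0.002
grasp_force: 0.0
```

```bash
python3 - <<'E'
from h import *
s=manip.sense();print(s['time'],s['wrist_force'],s['eef_pos'],s['tool_rot'][:,0] if hasattr(s['tool_rot'],'shape') else s['tool_rot']);im=look('w3');save('w3',im)
E
```

```text
7.95 [-0.46907822 -0.0939439   0.17118769] [ 0.54993762 -0.05999152  0.3062031 ] [-3.08450555e-02  9.99524098e-01 -3.99172662e-04]
```

View pics/w3.png

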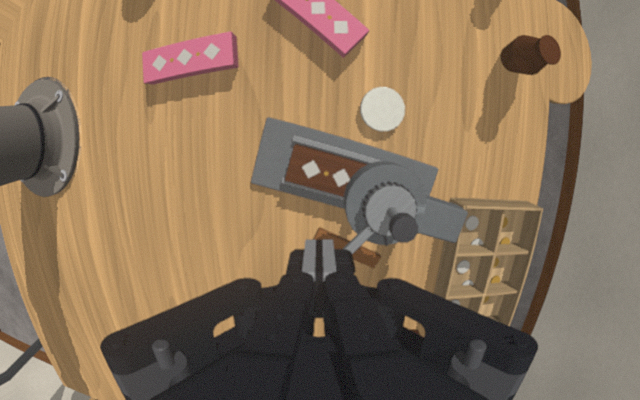

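The view shows the cap near (403,228), the collar near (388,207), the head near (385,200), and the lever running to the lower left and passing behind the fingers near (350,250). I'll check the axis estimate against the cap.

```bash
python3 - <<'E'
from h import *
z=np.load('w3.npz');g=z['im'].mean(2)
m=((g<75)).astype(np.uint8)*255;m[:205]=0;m[250:]=0;m[:,:378]=0;m[:,430:]=0
n,l,st,c=cv2.connectedComponentsWithStats(m);i=1+st[1:,4].argmax();print(st[i],c[i])
for O in[(.6215,-.0775)]:
    for h in(.225,.211):
        e=np.array([wproj('w3',(O[0]+.012*np.cos(a),O[1]+.012*np.sin(a),h)) for a in np.linspace(0,6.28,24)]);print(h,wproj('w3',(*O,h)),e.min(0),e.max(0))
u,v=c[i];print(wz('w3',u,v,.218))
# head disc (grey, z .145 top)
E
```

```text
[389 214  22  25 156] [395.42948718 221.75      ]
0.225 [408.0162178  233.01673868] [393.4659579  218.67343291] [422.10270541 246.86037919]
0.211 [403.56298948 227.04186815] [389.69083613 213.33180561] [417.01310124 240.30816688]
[ 0.61194651 -0.07063916  0.218     ]
```

```bash
python3 - <<'E'
from h import *
im=np.load('w3.npz')['im'][160:270,330:450];im=cv2.resize(im,(720,660)[:2],interpolation=cv2.INTER_CUBIC)[:600]
O=(.6215,-.0775)
for h,r,c in((.225,.012,(255,0,0)),(.145,.044,(0,255,0))):
    e=np.array([(wproj('w3',(O[0]+r*np.cos(a),O[1]+r*np.sin(a),h))-[330,160]+.5)*6 for a in np.linspace(0,6.28,60)]);cv2.polylines(im,[e.astype(np.int32)],True,c,1)
save('crop3',im)
E
```

```text
(no output)
```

View pics/crop3.png

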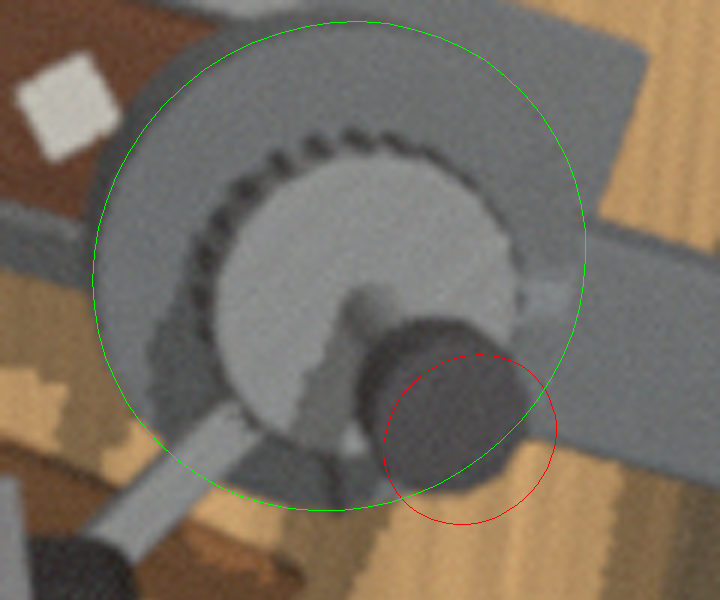

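The head outline (green) fits the estimate. The cap sits about 10 mm lower along the axis than 225 mm (or 2–3 mm off), which contact will settle. Next I move over the axis.

{"method": "send_rows", "body": {
  "deltas": [
    [[-0.02,0.035,0],[0,0,0]],
    [[-0.02,0.071,0],[0,0,0]],
    [[-0.02,0.071,0.03],[0,0,0]],
    [[-0.02,0.071,0.06],[0,0,0]],
    [[-0.02,0.071,0.072],[0,0,0]],
    [[-0.02,0.071,0.076],[0,0,0]],
    [[-0.02,0.071,0.076],[0,0,0]],
    [[-0.02,0.071,0.076],[0,0,0]]
  ]
}}

```text
time: 8.8
eef_pos: [0.6226, -0.0781, 0.232]
tool_rot: [[-0.028, 1.0, 0.003], [1.0, 0.028, -0.0], [-0.0, 0.003, -1.0]]
wrist_force: [0.2, -0.7, 0.3]
opening: 0.002
grasp_force: 0.0
```

{"method": "send_rows", "body": {
  "deltas": [
    [[0,0,0.002],[0,0,0]],
    [[0,0,0.004],[0,0,0]],
    [[0,0,0.006],[0,0,0]],
    [[0,0,0.008],[0,0,0]],
    [[0,0,0.008],[0,0,0]]
  ]
}}

```text
time: 9.3
eef_pos: [0.6215, -0.0781, 0.2219]
tool_rot: [[-0.028, 1.0, -0.001], [1.0, 0.028, 0.0], [0.0, -0.001, -1.0]]
wrist_force: [-0.3, 0.3, -0.3]
opening: 0.0
grasp_force: 0.0
```

{"method": "send_rows", "body": {
  "deltas": [
    [[0,0,0.002],[0,0,0]],
    [[0,0,0.004],[0,0,0]],
    [[0,0,0.004],[0,0,0]]
  ]
}}

```text
time: 9.6
eef_pos: [0.6216, -0.0781, 0.2179]
tool_rot: [[-0.028, 1.0, -0.001], [1.0, 0.028, 0.0], [0.0, -0.001, -1.0]]
wrist_force: [0.2, -0.3, 0.0]
opening: 0.003
grasp_force: 0.0
```

{"method": "send_rows", "body": {
  "deltas": [
    [[0,0,0.002],[0,0,0]],
    [[0,0,0.004],[0,0,0]],
    [[0,0,0.004],[0,0,0]]
  ]
}}

```text
time: 9.9
eef_pos: [0.622, -0.0781, 0.2144]
tool_rot: [[-0.028, 1.0, 0.0], [1.0, 0.028, 0.0], [-0.0, 0.0, -1.0]]
wrist_force: [-0.1, -0.0, 1.5]
opening: 0.0
grasp_force: 0.6
```

```bash
python3 - <<'E'
from h import *
s=manip.sense();print(s['time'],s['wrist_force'],s['eef_pos']);im=look('w4');t=manip.snapshot('scene')
f=lambda x:cv2.resize(x,(400,450),interpolation=cv2.INTER_CUBIC)
save('w4',np.hstack([f(im[170:330,240:400]),f(t[190:285,275:365])]))
E
```

```text
9.9 [-0.10259594 -0.01855681  1.47176379] [ 0.62196142 -0.07806796  0.21435883]
```

View pics/w4.png

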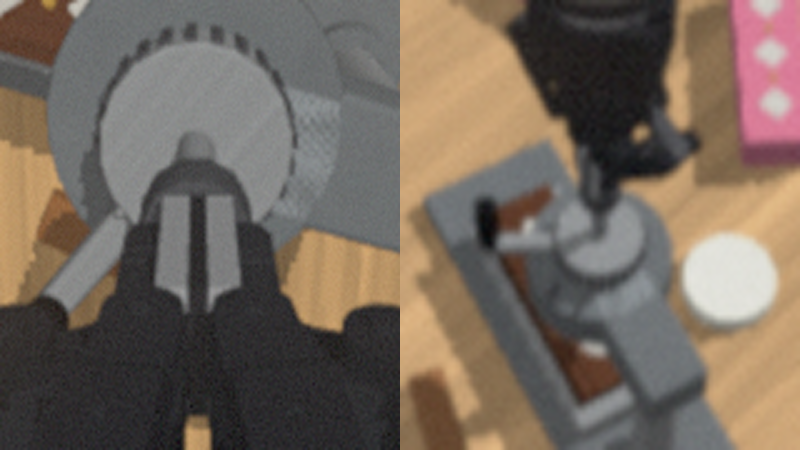

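Left pane: the fingertips are squarely on the dark cap. Contact came at z = 0.2144, so the rod starts at about 0.011. I'll press down slowly.

{"method": "send_rows", "body": {
  "deltas": [
    [[0,0,0.002],[0,0,0]],
    [[0,0,0.004],[0,0,0]],
    [[0,0,0.006],[0,0,0]],
    [[0,0,0.008],[0,0,0]],
    [[0,0,0.01],[0,0,0]],
    [[0,0,0.012],[0,0,0]],
    [[0,0,0.014],[0,0,0]],
    [[0,0,0.016],[0,0,0]],
    [[0,0,0.016],[0,0,0]]
  ]
}}

```text
time: 10.9
eef_pos: [0.6217, -0.0781, 0.1978]
tool_rot: [[-0.028, 1.0, -0.0], [1.0, 0.028, 0.0], [0.0, -0.0, -1.0]]
wrist_force: [1.2, 0.7, 1.2]
opening: 0.001
grasp_force: 0.7
```

{"method": "send_rows", "body": {
  "deltas": [
    [[0,0,0.001],[0,0,0]],
    [[0,0,0.002],[0,0,0]],
    [[0,0,0.002],[0,0,0]]
  ]
}}

```text
time: 11.2
eef_pos: [0.6218, -0.0781, 0.1962]
tool_rot: [[-0.028, 1.0, -0.0], [1.0, 0.028, 0.0], [0.0, -0.0, -1.0]]
wrist_force: [0.8, -0.3, 2.9]
opening: 0.002
grasp_force: 1.1
```

{"method": "send_rows", "body": {
  "deltas": [
    [[0,0,0.001],[0,0,0]],
    [[0,0,0.002],[0,0,0]],
    [[0,0,0.002],[0,0,0]]
  ]
}}

```text
time: 11.5
eef_pos: [0.6218, -0.0781, 0.1942]
tool_rot: [[-0.028, 1.0, -0.0], [1.0, 0.028, 0.0], [0.0, -0.0, -1.0]]
wrist_force: [0.8, 0.3, 3.7]
opening: 0.0
grasp_force: 1.6
```

{"method": "send_rows", "body": {
  "deltas": [
    [[0,0,0.001],[0,0,0]],
    [[0,0,0.002],[0,0,0]],
    [[0,0,0.003],[0,0,0]],
    [[0,0,0.003],[0,0,0]],
    [[0,0,0.003],[0,0,0]]
  ]
}}

```text
time: 12.0
eef_pos: [0.6218, -0.0781, 0.1912]
tool_rot: [[-0.028, 1.0, -0.0], [1.0, 0.028, 0.0], [0.0, -0.0, -1.0]]
wrist_force: [0.3, 0.3, 3.6]
opening: -0.002
grasp_force: 1.8
```

Rod cap is at 191.2 mm. I'll lift off and look at the foot from low on the robot's side before locking.

{"method": "send_rows", "body": {
  "deltas": [
    [[0,0,-0.005],[0,0,0]],
    [[0,0,-0.02],[0,0,0]],
    [[0,0,-0.06],[0,0,0]],
    [[-0.01,-0.04,-0.06],[0,0,0]],
    [[-0.02,-0.08,-0.06],[0,0,0]],
    [[-0.024,-0.12,-0.06],[0,0,0]],
    [[-0.024,-0.163,-0.06],[0,0,0]],
    [[-0.024,-0.163,-0.03],[0,0,0]],
    [[-0.024,-0.163,0.01],[0,0,0]],
    [[-0.024,-0.163,0.05],[0,0,0]],
    [[-0.024,-0.163,0.09],[0,0,0]],
    [[-0.024,-0.163,0.12],[0,0,0]],
    [[-0.024,-0.163,0.13],[0,0,0]],
    [[-0.024,-0.163,0.13],[0,0,0]],
    [[-0.024,-0.163,0.13],[0,0,0]]
  ]
}}

```text
time: 13.5
eef_pos: [0.4607, -0.1068, 0.0627]
tool_rot: [[-0.028, 1.0, 0.002], [1.0, 0.028, -0.0], [-0.001, 0.002, -1.0]]
wrist_force: [-0.0, 0.2, 0.5]
opening: -0.001
grasp_force: 0.0
```

```bash
python3 - <<'E'
from h import *
s=manip.sense();print(s['time'],s['wrist_force'],s['eef_pos']);im=look('w5')
O=np.array((.6218,-.078,0));
for h in(.042,.048,.056,.060):print(h,wproj('w5',O+[0,0,h]))
u,v=wproj('w5',O+[0,0,.055]).astype(int);u0=max(0,min(u-60,640-120));v0=max(0,v-50)
print(u0,v0);save('w5',cv2.resize(im[v0:v0+96,u0:u0+120],(750,600),interpolation=cv2.INTER_CUBIC))
E
```

```text
13.5 [-0.04144127  0.1997734   0.5218717 ] [ 0.46071344 -0.10675719  0.0626979 ]
0.042 [555.84619823 199.47559241]
0.048 [561.28215684 201.79814568]
0.056 [568.82541413 205.06439131]
0.06 [572.72716431 206.77396004]
507 154
```

View pics/w5.png

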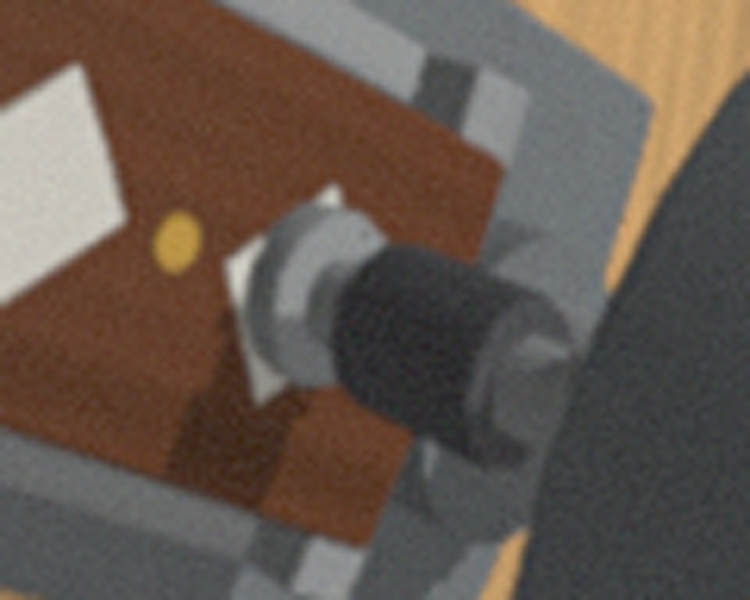

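The foot rests on the plaque with the neck partly visible. The disc's left edge is near crop x 245 and the sleeve's lower rim near crop (332,320), and the plaque's far end meets the fence. I'll compare the rims with predictions.

```bash
python3 - <<'E'
from h import *
O=np.array((.6218,-.078,0))
def rim(h,r):
    e=np.array([wproj('w5',O+[r*np.cos(a),r*np.sin(a),h]) for a in np.linspace(0,6.28,90)]);e=((e-[507,154]+.5)*6.25);return e.min(0).round(),e.max(0).round()
print('foot bot',rim(.042,.010),'foot top',rim(.048,.010))
for n in(.012,.010,.008,.006,.004):print(n,rim(.048+n,.009))
E
```

```text
foot bot (array([245., 198.]), array([368., 375.])) foot top (array([279., 210.]), array([402., 391.]))
0.012 (array([356., 247.]), array([468., 417.]))
0.01 (array([344., 242.]), array([456., 411.]))
0.008 (array([332., 238.]), array([444., 405.]))
0.006 (array([320., 233.]), array([432., 399.]))
0.004 (array([308., 229.]), array([420., 394.]))
```

Foot rim and sleeve rim match an 8 mm neck exactly, so the tip is about 4 mm in and the plaque is home. Now the collar: first a look at the lever's direction, then rise and go above the knob.

{"method": "send_rows", "body": {
  "deltas": [
    [[0,0,-0.05],[0,0,0]],
    [[0,0,-0.1],[0,0,0]],
    [[0,0,-0.15],[0,0,0]],
    [[0,0,-0.19],[0,0,0.1]],
    [[-0.01,0.03,-0.19],[0,0,0.25]],
    [[-0.02,0.07,-0.19],[0,0,0.4]],
    [[-0.022,0.1,-0.19],[0,0,0.55]],
    [[-0.022,0.116,-0.19],[0,0,0.7]],
    [[-0.022,0.116,-0.19],[0,0,0.78]],
    [[-0.022,0.116,-0.19],[0,0,0.78]],
    [[-0.022,0.116,-0.19],[0,0,0.78]]
  ],
  "gripper": 0.45,
  "newtons": 20
}}

```text
time: 14.65
eef_pos: [0.5761, -0.1254, 0.2526]
tool_rot: [[0.681, 0.732, 0.002], [0.732, -0.681, -0.0], [0.001, 0.001, -1.0]]
wrist_force: [-0.1, 0.6, 1.2]
opening: 0.45
grasp_force: 0.0
```

```bash
python3 - <<'E'
from h import *
O=np.array((.6218,-.078,0))
a,b=[wz('w3',330+x/6-.5,160+y/6-.5,.160) for x,y in((240,420),(113,533))]
d=b-a;print('lever ang',np.degrees(np.arctan2(d[1],d[0])),a,b,'mid dir',np.degrees(np.arctan2(*((b-O)[1::-1]))))
s=manip.sense();print(s['time'],s['eef_pos'],np.round(s['tool_rot'],3),s['opening']);im=look('w6')
print(wproj('w6',(.577,-.1255,.195)))
save('w6',cv2.resize(im[130:330,190:450],(780,600),interpolation=cv2.INTER_CUBIC))
E
```

```text
lever ang -133.67808914827074 [ 0.60271801 -0.09862195  0.16      ] [ 0.5827047  -0.11958071  0.16      ] mid dir -133.2354261175555
14.65 [ 0.57606662 -0.12535579  0.25260685] [[ 0.681  0.732  0.002]
 [ 0.732 -0.681 -0.   ]
 [ 0.001  0.001 -1.   ]] 0.45040511469191974
[318.68890504 218.99869367]
```

View pics/w6.png

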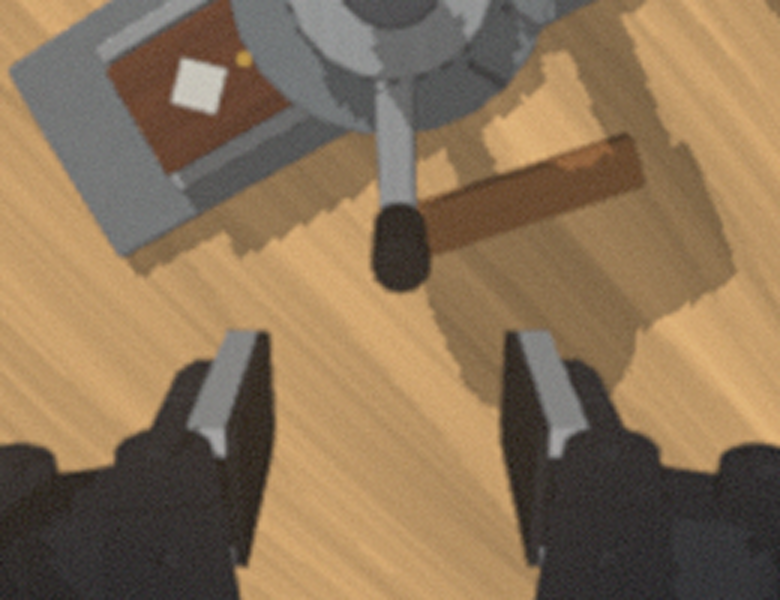

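The knob top is at crop (402,268), about 5 px right of prediction, which is +4 mm in tool y. The lever stands at about -130.5° world. I'll correct and descend.

{"method": "send_rows", "body": {
  "deltas": [
    [[0,0.004,0.02],[0,0,-0.04]],
    [[0,0.004,0.045],[0,0,-0.04]],
    [[0,0.004,0.065],[0,0,-0.04]],
    [[0,0.004,0.078],[0,0,-0.04]],
    [[0,0.004,0.084],[0,0,-0.04]],
    [[0,0.004,0.084],[0,0,-0.04]],
    [[0,0.004,0.084],[0,0,-0.04]]
  ]
}}

```text
time: 15.4
eef_pos: [0.5796, -0.1282, 0.1683]
tool_rot: [[0.653, 0.757, 0.001], [0.757, -0.653, -0.0], [0.001, 0.001, -1.0]]
wrist_force: [0.5, 0.3, -0.3]
opening: 0.452
grasp_force: 0.0
```

{"method": "send_rows", "body": {
  "deltas": [
    [[0,0,0],[0,0,0]],
    [[0,0,0],[0,0,0]],
    [[0,0,0],[0,0,0]],
    [[0,0,0],[0,0,0]],
    [[0,0,0],[0,0,0]],
    [[0,0,0],[0,0,0]]
  ],
  "gripper": 0.1,
  "newtons": 20
}}

```text
time: 16.0
eef_pos: [0.5795, -0.1281, 0.1682]
tool_rot: [[0.653, 0.757, 0.001], [0.757, -0.653, -0.0], [0.001, 0.001, -1.0]]
wrist_force: [-1.1, 0.2, 6.2]
opening: 0.149
grasp_force: 21.3
```

```bash
python3 - <<'E'
from h import *
s=manip.sense();p=np.array(s['eef_pos']);print(s['time'],p,np.round(s['tool_rot'],3),s['opening'],s['grasp_force'],s['wrist_force'])
d=p[:2]-[.6218,-.078];r=np.hypot(*d);a=np.degrees(np.arctan2(d[1],d[0]));R=np.array(s['tool_rot']);print(r,a,'tool x',np.degrees(np.arctan2(R[1,0],R[0,0])))
for k in range(0,15):
    f=np.radians((-74-a)*min(k,14)/14);q=np.array([.6218,-.078])+r*np.array([np.cos(np.radians(a)+f),np.sin(np.radians(a)+f)])-p[:2]
    print(np.round(R.T@[*q,0],4)[:2],round(-f,3))
E
```

```text
16.0 [ 0.57951684 -0.12812036  0.16821954] [[ 0.653  0.757  0.001]
 [ 0.757 -0.653 -0.   ]
 [ 0.001  0.001 -1.   ]] 0.14933256873519551 21.285617351531982 [-1.09295397  0.16960699  6.23607451]
0.06557374576233779 -130.15205970282082 tool x 49.20643463364405
[0. 0.] -0.0
[0.0002 0.0046] -0.07
[0.0007 0.0091] -0.14
[0.0016 0.0137] -0.21
[0.0028 0.0181] -0.28
[0.0042 0.0224] -0.35
[0.006  0.0267] -0.42
[0.0081 0.0308] -0.49
[0.0104 0.0347] -0.56
[0.013  0.0385] -0.63
[0.0159 0.0421] -0.7
[0.019  0.0454] -0.77
[0.0224 0.0486] -0.84
[0.0259 0.0515] -0.91
[0.0297 0.0541] -0.98
```

Knob gripped (opening 0.149, about 13 mm). I'll turn it along the arc, stopping a little short to check.

{"method": "send_rows", "body": {
  "deltas": [
    [[0.0002,0.0046,0],[0,0,-0.07]],
    [[0.0007,0.0091,0],[0,0,-0.14]],
    [[0.0016,0.0137,0],[0,0,-0.21]],
    [[0.0028,0.0181,0],[0,0,-0.28]],
    [[0.0042,0.0224,0],[0,0,-0.35]],
    [[0.006,0.0267,0],[0,0,-0.42]],
    [[0.0081,0.0308,0],[0,0,-0.49]],
    [[0.0104,0.0347,0],[0,0,-0.56]],
    [[0.013,0.0385,0],[0,0,-0.63]],
    [[0.0159,0.0421,0],[0,0,-0.7]],
    [[0.019,0.0454,0],[0,0,-0.77]],
    [[0.0224,0.0486,0],[0,0,-0.84]],
    [[0.0259,0.0515,0],[0,0,-0.91]],
    [[0.0297,0.0541,0],[0,0,-0.98]],
    [[0.0297,0.0541,0],[0,0,-0.98]],
    [[0.0297,0.0541,0],[0,0,-0.98]],
    [[0.0297,0.0541,0],[0,0,-0.98]]
  ]
}}

```text
time: 17.7
eef_pos: [0.6404, -0.1406, 0.1683]
tool_rot: [[-0.265, 0.964, 0.002], [0.964, 0.265, 0.0], [-0.0, 0.002, -1.0]]
wrist_force: [1.9, 0.8, 4.6]
opening: 0.153
grasp_force: 21.3
```

```bash
python3 - <<'E'
from h import *
s=manip.sense();p=np.array(s['eef_pos']);print(s['time'],p,s['opening'],s['grasp_force'],s['wrist_force'])
d=p[:2]-[.6218,-.078];print(np.hypot(*d),np.degrees(np.arctan2(d[1],d[0])))
im=look('w7');u,v=wproj('w7',(.6218+.036*np.cos(-1.2915),-.078+.036*np.sin(-1.2915),.146));print(u,v)
u0,v0=int(u)-65,int(v)-50;print(u0,v0);save('w7',cv2.resize(im[v0:v0+100,u0:u0+130],(780,600),interpolation=cv2.INTER_CUBIC))
E
```

```text
17.7 [ 0.64044317 -0.14061511  0.1682768 ] 0.1533564509819823 21.330297589302063 [1.93977072 0.76617491 4.58787552]
0.0653316197601221 -73.4195005724432
316.8424681174132 188.5765434738699
251 138
```

View pics/w7.png

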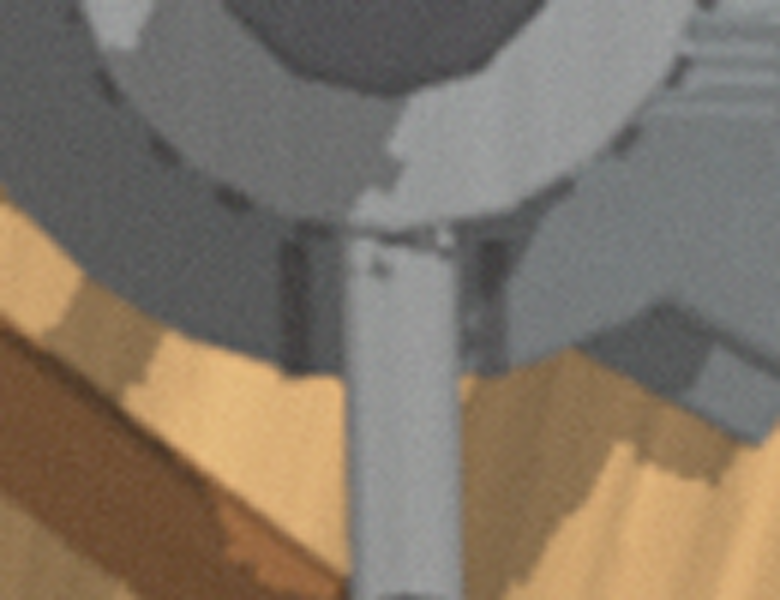

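Ribs at crop x≈294 and 492 (mid 393), lever centre ≈402.5. The lever is about 0.9 mm past midway at the ribs, so I'll turn back about 0.024 rad, then release.

{"method": "send_rows", "body": {
  "deltas": [
    [[0,-0.0008,0],[0,0,0.012]],
    [[0,-0.0016,0],[0,0,0.024]],
    [[0,-0.0016,0],[0,0,0.024]],
    [[0,-0.0016,0],[0,0,0.024]]
  ]
}}

```text
time: 18.15
eef_pos: [0.6387, -0.1411, 0.1683]
tool_rot: [[-0.242, 0.97, 0.002], [0.97, 0.242, -0.0], [-0.001, 0.002, -1.0]]
wrist_force: [0.3, 0.5, 5.0]
opening: 0.156
grasp_force: 21.3
```

```bash
cat > m.py <<'E'
from h import *
import sys
n=sys.argv[1];im=look(n);O=np.array([.6218,-.078]);g=im.mean(2)
# brightness profile across tangential direction at radius 38 (ribs z .146) and lever (z .160)
for h,r in((.146,.036),(.146,.039),(.16,.038),(.16,.045)):
    P=[]
    for t in np.arange(-14,14.1,1)/1000:
        a=-1.2915+t/r if h<.15 else -1.2915+t/r
        u,v=wproj(n,(*(O+r*np.array([np.cos(a),np.sin(a)])),h));P.append(cv2.getRectSubPix(g.astype(np.float32),(1,1),(float(u),float(v)))[0,0])
    print(h,r,np.round(P).astype(int).tolist())
E
python3 m.py w8
python3 - <<'E'
from h import *
s=manip.sense();p=np.array(s['eef_pos']);d=p[:2]-[.6218,-.078];print(s['time'],np.hypot(*d),np.degrees(np.arctan2(d[1],d[0])),s['wrist_force'])
E
```

```text
0.146 0.036 [90, 89, 91, 78, 68, 67, 76, 89, 107, 131, 147, 146, 147, 149, 151, 152, 152, 145, 132, 92, 89, 86, 72, 74, 104, 118, 120, 121, 122]
0.146 0.039 [89, 87, 89, 82, 66, 68, 81, 86, 108, 135, 147, 148, 148, 151, 151, 150, 150, 145, 131, 113, 98, 96, 86, 85, 100, 119, 121, 118, 120]
0.16 0.038 [88, 90, 88, 87, 79, 69, 68, 78, 90, 119, 144, 148, 147, 146, 150, 152, 153, 145, 123, 101, 99, 91, 87, 99, 116, 119, 117, 118, 117]
0.16 0.045 [174, 173, 171, 171, 169, 170, 167, 172, 153, 125, 147, 148, 145, 152, 152, 150, 152, 141, 116, 102, 108, 107, 108, 107, 105, 101, 106, 110, 109]
18.2 0.06534628759660806 -74.97667081985573 [0.33536156 0.31874207 5.6621306 ]
```

The ribs centre at -0.5 mm and the lever at -0.35 mm, so the lever is midway within about 0.2 mm. I'll release and rise.

{"method": "send_rows", "body": {
  "deltas": [
    [[0,0,0],[0,0,0]],
    [[0,0,0],[0,0,0]],
    [[0,0,0],[0,0,0]],
    [[0,0,-0.01],[0,0,0]],
    [[0,0,-0.03],[0,0,0]],
    [[0,0,-0.06],[0,0,0]],
    [[0,0,-0.08],[0,0,0]],
    [[0,0,-0.08],[0,0,0]],
    [[0,0,-0.08],[0,0,0]]
  ],
  "gripper": 0.45
}}

```text
time: 19.1
eef_pos: [0.6378, -0.1415, 0.2477]
tool_rot: [[-0.241, 0.97, 0.001], [0.97, 0.241, -0.0], [-0.001, 0.001, -1.0]]
wrist_force: [0.3, -0.2, -0.4]
opening: 0.449
grasp_force: 0.0
```

```bash
python3 m.py w9; python3 - <<'E'
from h import *
s=manip.sense();print(s['time'],s['eef_pos'],s['wrist_force'],s['opening'])
save('w9',cv2.resize(np.load('w9.npz')['im'][100:300,190:450],(780,600),interpolation=cv2.INTER_CUBIC))
E
```

```text
0.146 0.036 [87, 90, 83, 76, 72, 69, 79, 84, 99, 126, 141, 143, 145, 145, 149, 150, 148, 141, 117, 92, 87, 80, 76, 82, 102, 112, 115, 117, 114]
0.146 0.039 [86, 84, 83, 78, 70, 67, 74, 81, 102, 126, 140, 142, 144, 144, 147, 148, 147, 140, 123, 103, 93, 94, 90, 88, 99, 111, 117, 117, 115]
0.16 0.038 [88, 86, 86, 84, 71, 67, 75, 81, 94, 120, 137, 145, 143, 144, 147, 148, 146, 138, 112, 92, 89, 88, 84, 94, 108, 114, 116, 116, 116]
0.16 0.045 [120, 117, 118, 116, 123, 146, 136, 119, 116, 122, 139, 146, 144, 144, 149, 147, 146, 137, 132, 119, 109, 104, 101, 102, 107, 108, 108, 103, 95]
19.15 [ 0.63730346 -0.14151513  0.24668571] [-0.33474636  0.30955444 -0.54953366] 0.45202766918502757
```

View pics/w9.png

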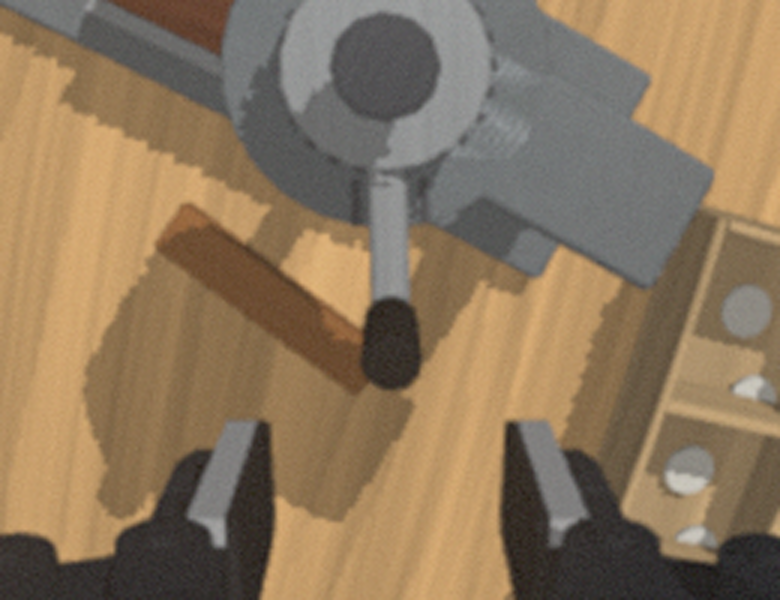

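The lever (crop x≈390) stands midway between the ribs (≈360 and 420), the strip is undisturbed and the gripper is clear. Handing in.

```bash
python3 -c "
from rig import manip
print(manip.sign_off())"
```

```text
the job is handed in; nothing more can be done
None
```

I slid the plaque home against the fence, pressed the rod until the foot was about 4 mm in (8 mm of neck showing), turned the lever midway between the ribs, let go, and handed the job in at about 19 s.

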